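# Check the tea tray's brass edge with a straightedge

### The arm

A 7-joint arm with a two-finger parallel gripper is mounted at the origin on the work surface. World frame = base frame: x ahead of the robot, y to its left, z up, the work surface at z = 0. Lengths are in m, angles in degrees, forces in N, time in s.
With the tool pointing down it reaches from about 0.425 to 0.875 m from the base axis. Payload 4.7 kg.
Tool frame: the origin (TCP) lies on the centre line of the jaws, within the pads' length; the fingertips stand 17 mm ahead of it and the grasp point (between the pads) lies 2 mm behind it; z points along the fingers, y is the line along which they close (so a half turn about z gives the same grasp; the last joint's range is limited). The gripper opens to 87 mm and grips with 3 to 60 N. Pads are 19 mm wide; open, the fingers measure 117 mm over their backs; the gripper's body (75 mm by 190 mm) begins 51 mm behind the grasp point.
Start: joints at [68.13, 18.392, -4.016, 83.108, 1.295, 78.541, -3.26], TCP at [0.251, -0.6, 0.24] pointing down, gripper open.
Joint ranges: [-163.93, 163.93], [-17.29, 119.83], [-79.2, 71.16], [3.27, 140.29], [-89.18, 269.18], [5.43, 117.66], [-154.24, 154.24]. Speed limits (degrees/s): [147.25, 147.25, 180, 180, 180, 180, 180].

### API

Orientations are given as [roll, pitch, yaw] about the fixed x, y, z axes, in that order (R = Rz(yaw) Ry(pitch) Rx(roll)).
In Python, from cell import env, read_camera gives the robot as it stands.
- The arm moves only by the shell command python3 -m jog 'ROWS' [FORCE]. ROWS is JSON, a list of rows, each a list of 5 numbers: the opening, from 0 (shut) to 1 (fully open), then the shift along the tool's x, y, z each as a share of 0.02 m, from -1 to 1, then the turn about the tool's z as a share of 45 degrees, from -1 to 1. In form: [[gripper, x, y, z, yaw], ...]. A call has 1 to 12 rows; each row shifts and turns the commanded pose from where the row before left it, along the tool's axes as they then stand; what a row does not reach is not made up. A row lasts 1/12 s, in which the tool goes at most 41.7 mm and 7.16 degrees, less where a joint would pass 70% of its speed; a pose out of reach is approached as far as the arm can. A call with a number of a shift or a turn outside -1 to 1 is refused whole. A call with a gripper value outside its range is refused whole. The fingers move at their own pace and stop on an object; FORCE is the grip in N (left out, the last holds). Time passes only in rows, so rows that do not move let the fingers close. It gives the time, the measured TCP pose, the force, the opening and the grip force at its end, in the units of the state.
- env.get_obs(): the state, without advancing time (a new reading comes with each control period).
- read_camera(name): name is "scene" or "top"; returns a dict with "color" (400x640x3 uint8, red, green, blue), "range_z" (400x640 float32, m along the optical axis (not along the pixel's ray), 0 where there is no reading), "mtx" (3x3 intrinsics, pixels), "world_from_camera" (4x4, takes a point from camera to world coordinates). Camera axes: x right, y down, z forward; pixel columns grow to the right and rows downward; lengths in m; the calibration is good to about 2 mm. A picture is of the moment at which its call begins.
- env.sign_off(): hands the job in; it is judged then, once.
The state is a dict: "time_s": time; "qpos": joint angles; "joint_velocities": joint speeds; "effort": joint torques, N m; "tool_pos": TCP position; "tool_rot": TCP orientation; "force": force on the tool from outside, world axes, zero at the start; "wrist_torque": the same for the moment, N m; "grip_width": finger opening in m; "grasp_force": force on a finger pad.
Only numpy, scipy, OpenCV 4.12 (cv2) and the standard library are available. Lean on these libraries where they do the work, as an engineer would, in place of code of your own. Each camera call takes 0.05 s, during which the arm holds its last target. There are 200 camera calls.

### The job

I want to see whether the brass-trimmed edge of the tea tray has stayed straight. First move the two celadon cups that stand in front of that edge into the tray's two empty pockets, setting each down gently; then take the aluminium straightedge out of its slanted rack and stand it on its long narrow edge on the table, flush along the brass edge and centred on it, and let go. Leave everything else where it stands.

Things in the scene. Friction and masses are not known exactly. Their poses are not given: they have to be found in the camera images.
- tray: Square dark resin tea tray, 200 x 200 x 22 mm, fixed. Origin: centre of its underside; z up. Brass covers its side face at x = -100 mm (facing the robot, turned up to 0.45 rad), seen from above as a thin line. Three round pockets in its top, 50 mm across, 10 mm deep (floor 12 mm above the table), at (0, -55), (0, 55) and (55, 0) mm; the last holds the third cup.
- pocket0 (a point): Centre of the floor of the empty tray pocket at (0, -55, 12) mm in the tray's frame; it has the tray's axes.
- pocket1 (a point): Centre of the floor of the empty tray pocket at (0, 55, 12) mm in the tray's frame; it has the tray's axes.
- brass_edge (a point): Middle of the brass side face of the tray, at (-100, 0, 11) mm in the tray's frame; x points into the tray, square to the face; y runs along the edge.
- cup_a: Celadon-green cup, no handle, on the table 4 to 10 mm in front of the brass edge, 50 to 80 mm to the -y side of its middle. 55 mm tall, 57 mm across from 20 mm up to the rim, narrowing to a 40 mm foot that fits loosely in a pocket; about 110 g. Origin: centre of its underside, z up.
- cup_b: A second cup like cup_a, 50 to 80 mm to the +y side of the middle of the brass edge. Either cup may go in either empty pocket.
- cup_c: The third cup, like the others, already in the far pocket of the tray: leave it. Origin: centre of its underside.
- straightedge: Aluminium bar with black ticks, 180 mm long (its y), 12 mm thick (its x), 50 mm high (its z), about 280 g; both faces and both narrow edges are equally good. Origin: centre of its lower narrow edge. It starts leaning in the rack: its z is 30 degrees from vertical, tipped towards the rack's -x, away from the robot; its y is along the rack's y.
- bar_mid (a point): Centre of the straightedge, 25 mm up its z from its origin; it has the bar's axes.
- bar_end_a (a point): Point on the straightedge's centre plane, at (0, 85, 25) mm in its frame, 5 mm inside one end.
- bar_end_b (a point): Point on the straightedge's centre plane, at (0, -85, 25) mm in its frame, 5 mm inside the other end.
- rack: Dark wooden rack, base 100 (x) x 190 (y) x 10 mm, fixed, left or right of the tray. Origin: centre of underside. Two cheeks, y = 48 to 84 mm either side, with slots 15 mm wide leaning 30 degrees, tops to -x (away from the robot). The bar stands 30 mm above the table at x = 20 mm; slot walls reach 34 mm up its low (-x) side, 20 mm up the other. The bar draws out along its own z.
- teapot: Clay teapot, 107 mm tall, 175 mm from spout to handle along its x, on the other side of the tray from the rack: leave it. Origin: centre of its underside.
- canister: White tea canister with steel press-button lid, 84 mm across, 128 mm tall, nearer the robot, left or right: leave it. Origin: centre of its underside.
- pitcher: White serving pitcher with a small spout, 76 mm across, 110 mm tall, nearer the robot, on the other side from the canister: leave it. Origin: centre of its underside.
- strainer: Steel strainer in a wooden cup, 68 mm across, 60 mm tall, with a handle reaching 85 mm along its x: leave it. Origin: centre of its underside.
- tea_pet: Clay tea pet (toad), 72 mm across, 60 mm tall: leave it. Origin: centre of its underside.
Mind the look-alikes: they are no part of the job. Leave any blue or purple look-alike of the cup_a alone. Several things have the shape of the straightedge; the one meant has the colours described above.

How it is judged (in metres and radians):
On the way, in this order (a step that is already met when the one before it is completed fails the run):
1. both cups stand in the two empty pockets, let go ((((horizontal distance between cup_a and pocket0 below 0.008 m and z of cup_a in the frame of tray below 0.016 m and angle between cup_a's own z axis and vertical below 0.12 rad and linear speed of cup_a below 0.03 m/s and contact force between the fingers and cup_a below 0.1 N) and (horizontal distance between cup_b and pocket1 below 0.008 m and z of cup_b in the frame of tray below 0.016 m and angle between cup_b's own z axis and vertical below 0.12 rad and linear speed of cup_b below 0.03 m/s and contact force between the fingers and cup_b below 0.1 N)) or ((horizontal distance between cup_a and pocket1 below 0.008 m and z of cup_a in the frame of tray below 0.016 m and angle between cup_a's own z axis and vertical below 0.12 rad and linear speed of cup_a below 0.03 m/s and contact force between the fingers and cup_a below 0.1 N) and (horizontal distance between cup_b and pocket0 below 0.008 m and z of cup_b in the frame of tray below 0.016 m and angle between cup_b's own z axis and vertical below 0.12 rad and linear speed of cup_b below 0.03 m/s and contact force between the fingers and cup_b below 0.1 N)))), for 0.2 s.
2. the straightedge stands flush along the brass edge, let go (x of bar_end_a in the frame of tray between -0.1088 and -0.1032 m and x of bar_end_b in the frame of tray between -0.1088 and -0.1032 m and y of bar_mid in the frame of tray between -0.02 and 0.02 m and height (world z) of bar_mid between 0.022 and 0.028 m and angle between the z axis of straightedge and the z axis of tray, either way round below 0.06 rad and linear speed of straightedge below 0.02 m/s and contact force between the fingers and straightedge below 0.1 N), for 0.2 s.
At the end, for the whole second after the job is handed in: cup_a and cup_b upright, one in each of pocket0 and pocket1, within 8 mm of its centre; the straightedge upright on its narrow edge on the table, both its ends within 2.8 mm of flush with the brass face, its middle within 20 mm of the middle of that edge; all at rest and let go (all of step 2 and (((horizontal distance between cup_a and pocket0 below 0.008 m and z of cup_a in the frame of tray below 0.016 m and angle between cup_a's own z axis and vertical below 0.12 rad and linear speed of cup_a below 0.03 m/s and contact force between the fingers and cup_a below 0.1 N) and (horizontal distance between cup_b and pocket1 below 0.008 m and z of cup_b in the frame of tray below 0.016 m and angle between cup_b's own z axis and vertical below 0.12 rad and linear speed of cup_b below 0.03 m/s and contact force between the fingers and cup_b below 0.1 N)) or ((horizontal distance between cup_a and pocket1 below 0.008 m and z of cup_a in the frame of tray below 0.016 m and angle between cup_a's own z axis and vertical below 0.12 rad and linear speed of cup_a below 0.03 m/s and contact force between the fingers and cup_a below 0.1 N) and (horizontal distance between cup_b and pocket0 below 0.008 m and z of cup_b in the frame of tray below 0.016 m and angle between cup_b's own z axis and vertical below 0.12 rad and linear speed of cup_b below 0.03 m/s and contact force between the fingers and cup_b below 0.1 N)))); the robot touches nothing.
It fails at once if the teapot, canister, pitcher, strainer, tea pet or third cup is moved by more than 20 mm (distance of any of teapot, canister, pitcher, strainer, tea_pet, cup_c from where it was at the start of the episode above 0.02 m).
It fails at once if a cup is dropped or thrown (faster than 0.7 m/s with no finger on it) ((linear speed of cup_a above 0.7 m/s and contact force between the fingers and cup_a below 0.05 N) or (linear speed of cup_b above 0.7 m/s and contact force between the fingers and cup_b below 0.05 N)).
It also fails if it takes over 61 s, if anything falls off the work surface, if the arm or the gripper's body presses on something with over 40 N, if the wrist force passes 120 N, or if a joint passes its speed limit or range.

## Working session

There is one attempt and no reset: what is moved stays moved. The work goes in short steps, Python scripts to look and compute and a shell command to move; the robot and the scene stay as the last step left them, time stands still between calls to the robot, and variables do not carry over. Pictures are saved under pics/ and viewed, at most 10 in all, crops included, and the job is handed in when it is done.

```bash
mkdir -p pics; ls
cat > h.py <<'E'
import numpy as np, cv2
from cell import env, read_camera
def pts(c):
    z=c["range_z"];K=np.array(c["mtx"]);T=np.array(c["world_from_camera"])
    v,u=np.mgrid[:z.shape[0],:z.shape[1]]
    p=np.stack([(u-K[0,2])/K[0,0]*z,(v-K[1,2])/K[1,1]*z,z],-1)
    w=p@T[:3,:3].T+T[:3,3]; w[z<=0]=np.nan
    return w
E
python3 - <<'E'
from h import *
a=read_camera("top");b=read_camera("scene")
import pickle;pickle.dump((a,b),open("c0.pkl","wb"))
for n,c in (("top",a),("scene",b)):
    cv2.imwrite(f"pics/{n}0.png",cv2.cvtColor(c["color"],cv2.COLOR_RGB2BGR)); print(n,c["world_from_camera"],c["mtx"])
print(env.get_obs())
E
```

```text
pics
top [[-0.01237569 -0.99498046  0.09930121  0.43530843]
 [-0.99975371  0.01414202  0.01710347 -0.07494521]
 [-0.01842193 -0.09906509 -0.99491042  1.32014695]
 [ 0.          0.          0.          1.        ]] [[491.27920674   0.         322.9728712 ]
 [  0.         491.27920674 210.66302583]
 [  0.           0.           1.        ]]
scene [[ 0.06228824  0.77108623 -0.63367674  1.55007201]
 [ 0.99796647 -0.05672679  0.02906896 -0.10459146]
 [-0.01353178 -0.63419879 -0.77305161  1.27019157]
 [ 0.          0.          0.          1.        ]] [[519.53663285   0.         323.81069131]
 [  0.         519.53663285 199.20764561]
 [  0.           0.           1.        ]]
{'time_s': 0.1, 'qpos': array([68.13285993, 18.4350099 , -4.01593652, 83.16648719,  1.29437773,
       78.5403075 , -3.26105985]), 'joint_velocities': array([-0.04415474, -0.19302881,  0.04338169, -0.16576214, -0.05159731,
       -0.08646136, -0.0652456 ]), 'effort': array([-6.11392115e-04, -4.92574811e+01, -4.06178311e-01, -3.13399637e+01,
       -6.41596131e-02,  3.94567964e-02,  2.85896994e-05]), 'tool_pos': array([ 0.25036686, -0.59935721,  0.23858115]), 'tool_rot': array([-1.79903391e+02,  4.61794046e-03,  2.26759073e+01]), 'force': array([-1.0569136 , -0.72069374, -1.07783293]), 'wrist_torque': array([ 0.0205634 , -0.010581  ,  0.04058264]), 'grasp_force': 0.0, 'grip_width': 0.08697630792467288}
```

View pics/top0.png

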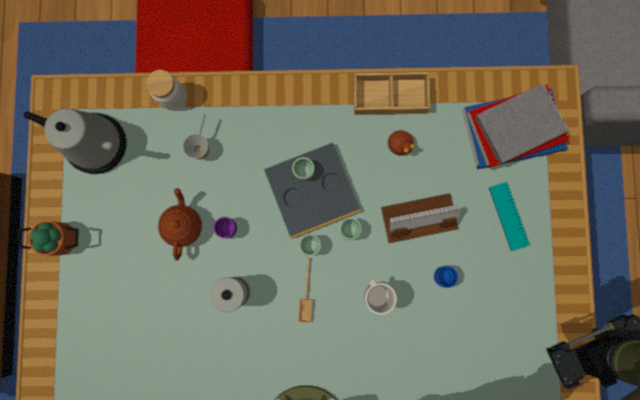

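View pics/scene0.png

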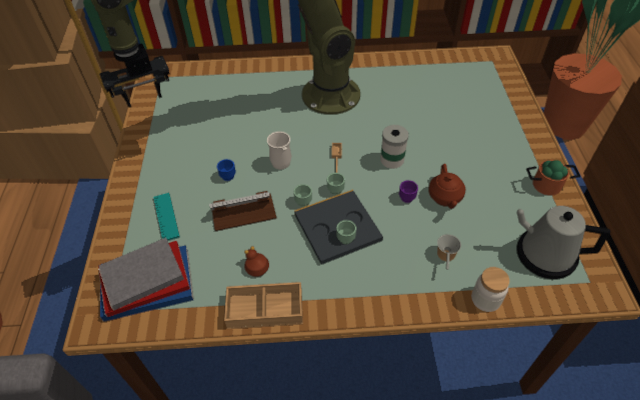

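The top view shows the tray at about (312,190). The green cups are at (311,245) and (350,230), and the third is at (303,168). The rack with the aluminium bar is at (425,215).

Look-alikes are the purple cup (225,228), the blue cup (446,276) and the cyan ruler (508,216). The greens by the brass edge and the ticked metal bar in the rack fit the description. I'll check them in one enlarged crop and measure at the same time.

```bash
cat >> h.py <<'E'
def ray(c,uv,z):
    K=np.array(c["mtx"]);T=np.array(c["world_from_camera"])
    uv=np.atleast_2d(np.asarray(uv,float)).reshape(-1,2)
    d=np.c_[(uv-K[:2,2])/[K[0,0],K[1,1]],np.ones(len(uv))]@T[:3,:3].T
    return T[:3,3]+d*((z-T[2,3])/d[:,2])[:,None]
def proj(c,P):
    K=np.array(c["mtx"]);T=np.array(c["world_from_camera"])
    p=(np.atleast_2d(P)-T[:3,3])@T[:3,:3]; p=p@K.T
    return p[:,:2]/p[:,2:]
def blobs(m,minA):
    cs,_=cv2.findContours(m.astype(np.uint8),cv2.RETR_EXTERNAL,cv2.CHAIN_APPROX_NONE)
    return [k for k in cs if cv2.contourArea(k)>minA]
E
python3 - <<'E'
from h import *
import pickle
for n,c in zip(("top","scene"),pickle.load(open("c0.pkl","rb"))):
    im=c["color"];h=cv2.cvtColor(im,cv2.COLOR_RGB2HSV);w=pts(c);z=w[...,2]
    if n=="top":
        print("hsv",[(p,h[p[1],p[0]].tolist(),im[p[1],p[0]].tolist(),w[p[1],p[0]].round(3).tolist()) for p in [(311,237),(350,222),(311,245),(292,222),(312,200),(329,222),(426,215),(428,230),(200,100),(425,220)]])
    # heights: things by depth
    for lo,hi,tag in ((0.045,0.062,"rims"),(0.017,0.03,"tray"),(0.06,0.1,"high")):
        m=(z>lo)&(z<hi)&(w[...,0]>0.3)&(w[...,0]<0.8)&(abs(w[...,1])<0.5)
        for k in blobs(m,25):
            mm=np.zeros(m.shape,np.uint8);cv2.drawContours(mm,[k],-1,1,-1);mm=(mm>0)&m
            q=w[mm];r=cv2.minAreaRect(q[:,:2].astype(np.float32)*1000)
            print(n,tag,cv2.boundingRect(k),np.round(r[0],1),np.round(r[1],1),round(r[2],1),"zmax",np.nanmax(q[:,2]).round(3),im[mm].mean(0).astype(int))
c=pickle.load(open("c0.pkl","rb"))
a=c[0]["color"][140:260,255:475];b=c[1]["color"][170:265,190:390]
I=np.vstack([cv2.resize(a,(660,360),interpolation=2),cv2.resize(b,(660,240),interpolation=2)])
cv2.imwrite("pics/crop0.png",I[...,::-1])
E
```

```text
hsv [((311, 237), [61, 56, 95], [74, 95, 75], [0.496, -0.02, 0.017]), ((350, 222), [63, 50, 91], [73, 91, 75], [0.534, -0.124, 0.016]), ((311, 245), [60, 43, 143], [119, 143, 119], [0.475, -0.019, 0.01]), ((292, 222), [98, 13, 76], [72, 75, 76], [0.536, 0.03, 0.02]), ((312, 200), [100, 29, 79], [70, 76, 79], [0.594, -0.024, 0.022]), ((329, 222), [21, 187, 153], [153, 119, 41], [0.535, -0.068, 0.02]), ((426, 215), [24, 21, 122], [122, 120, 112], [0.545, -0.315, 0.074]), ((428, 230), [11, 171, 94], [94, 55, 31], [0.51, -0.331, 0.013]), ((200, 100), [18, 168, 106], [106, 78, 36], [0.881, 0.286, -0.001]), ((425, 220), [23, 26, 118], [118, 115, 106], [0.534, -0.316, 0.054])]
top rims (435, 266, 23, 22) [ 388.8 -364.6] [55.8 53.4] 89.1 zmax 0.06 [ 31  65 119]
top rims (299, 234, 21, 22) [474.8 -16.1] [51.8 54.1] 89.5 zmax 0.061 [121 144 120]
top rims (339, 218, 22, 22) [ 514.6 -121.1] [54.4 54.5] 89.7 zmax 0.061 [118 141 118]
top rims (213, 216, 22, 22) [524.  204.9] [55.  54.6] 3.4 zmax 0.061 [ 94  60 108]
top rims (390, 211, 69, 23) [ 528.  -314.5] [ 27.  179.1] 11.0 zmax 0.062 [103  93 
[... 3254 characters left out ...]
zmax 0.029 [102  96  88]
scene high (165, 247, 16, 29) [ 755.6 -479.6] [40.7 88.6] 89.9 zmax 0.085 [99 93 91]
scene high (336, 220, 20, 18) [675.7  -4.5] [56.5 58.8] 51.4 zmax 0.076 [ 90 107  88]
scene high (449, 201, 8, 7) [618.9 314.3] [19.8 15.5] 56.5 zmax 0.091 [70 34 22]
scene high (209, 192, 60, 16) [ 550.6 -312.6] [ 17.8 178.8] 10.7 zmax 0.081 [132 128 121]
scene high (431, 164, 34, 35) [523.2 313.5] [116.3  96.1] 29.6 zmax 0.1 [88 41 25]
scene high (268, 145, 22, 14) [ 363.3 -191.4] [30.5 66.5] 1.5 zmax 0.1 [114 107  98]
scene high (381, 140, 26, 17) [379.2 173.6] [79.1 39.1] 73.3 zmax 0.1 [95 92 83]
scene high (268, 133, 21, 13) [ 319.8 -195. ] [30.5 65.2] 9.9 zmax 0.1 [123 115 105]
```

View pics/crop0.png

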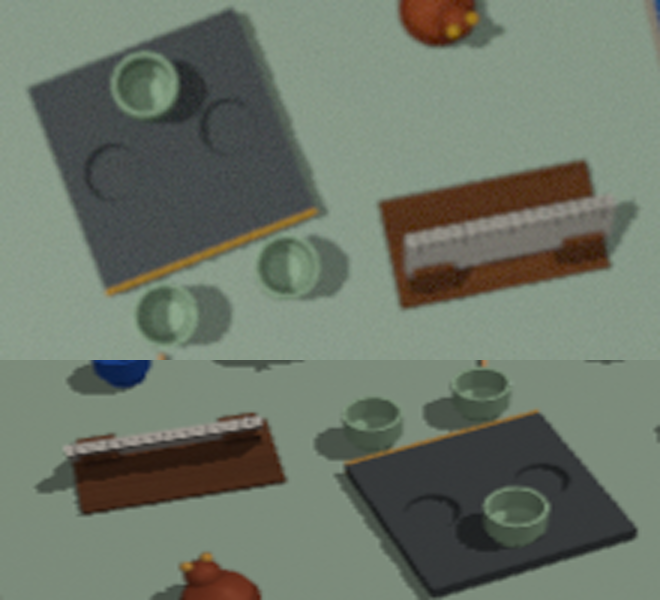

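The crop confirms the targets: two green cups by the brass line and the ticked metal bar in the dark rack. The tray is at about (0.6235, -0.022), yaw 20.6°. cup_a is at about (0.516, -0.122), cup_b at (0.475, -0.0165), and the bar's top is around (0.549, -0.312) with yaw about 10.6°. Next I move above cup_a.

```bash
python3 -m jog '[[1,0.97,-0.77,0,0],[1,0.97,-0.77,0,0],[1,0.97,-0.77,0,0],[1,0.97,-0.77,0,0],[1,0.97,-0.77,0,0],[1,0.97,-0.77,0,0],[1,0.97,-0.77,0,0],[1,0.97,-0.77,0,0],[1,0.97,-0.77,0,0],[1,0.97,-0.77,0,0],[1,0.97,-0.77,0,0],[1,0.97,-0.77,0,0]]' 15
python3 -m jog '[[1,0.97,-0.77,0,0],[1,0.97,-0.77,0,0],[1,0.97,-0.77,0,0],[1,0.97,-0.77,0,0],[1,0.97,-0.77,0,0],[1,0.97,-0.77,0,0],[1,0.97,-0.77,0,0],[1,0.97,-0.77,0,0],[1,0.97,-0.77,0,0],[1,0.97,-0.77,0,0],[1,0,0,0,0.046],[1,0,0,0,0]]'
cat >> h.py <<'E'
def rot(yaw): a=np.radians(yaw);return np.array([[np.cos(a),np.sin(a)],[np.sin(a),-np.cos(a)]])  # rows: tool x, tool y
def go(x,y,z=None):
    o=env.get_obs();p=o["tool_pos"];r=rot(o["tool_rot"][2])@(np.array([x,y])-p[:2])
    print("shares x,y:",(r/.02).round(2),"z:",None if z is None else round((p[2]-z)/.02,2),"yaw",o["tool_rot"].round(2),"q",o["qpos"].round(0),"F",o["force"].round(1))
E
python3 - <<'E'
from h import *
go(.516,-.122,.038)
# refine tray by colour: dark + brass in each view
import pickle
for c in pickle.load(open("c0.pkl","rb")):
    h=cv2.cvtColor(c["color"],cv2.COLOR_RGB2HSV);w=pts(c)
    near=(abs(w[...,0]-.62)<.17)&(abs(w[...,1]+.02)<.17)
    br=near&(h[...,0]>12)&(h[...,0]<30)&(h[...,1]>120)&(w[...,0]>.47)
    k=max(blobs(br,5),key=cv2.contourArea);v,u=np.nonzero(br)
    q=ray(c,np.c_[u,v],.022)[:,:2].astype(np.float32);q=q[(q[:,0]>.49)]
    l=cv2.fitLine(q,cv2.DIST_HUBER,0,.01,.01).ravel();d=l[:2]*np.sign(l[0]);t=(q-l[2:])@d
    mid=l[2:]+d*(t.min()+t.max())/2
    print("brass",len(q),"yaw",np.degrees(np.arctan2(d[0],-d[1])),"mid",mid,"len",np.ptp(t))
    for x,y in((.516,-.122),(.475,-.0165),(.6745,-.003)):
        m=(h[...,0]>45)&(h[...,0]<75)&(h[...,1]>35)&(np.hypot(w[...,0]-x,w[...,1]-y)<.045)&(w[...,2]>.035)
        zt=.055 if x<.6 else .067
        s=m&(w[...,2]>zt-.006);q=w[s][:,:2].astype(np.float32)
        print("cup",cv2.minEnclosingCircle(q))
E
```

```text
time_s: 1.1
tool_pos: [0.3943, -0.3382, 0.2392]
tool_rot: [-180.0, 0.0, 22.7]
force: [-0.6, 0.4, -0.1]
grip_width: 0.0871
grasp_force: 0.0
time_s: 2.1
tool_pos: [0.5141, -0.1207, 0.2391]
tool_rot: [-180.0, 0.0, 20.8]
force: [-0.5, -0.9, -0.3]
grip_width: 0.0872
grasp_force: 0.0
shares x,y: [0.07 0.1 ] z: 10.06 yaw [-1.7996e+02  3.0000e-02  2.0770e+01] q [ 37.   5. -28. 100.   2.  76. -61.] F [-0.5 -0.9 -0.3]
brass 166 yaw 20.677238 mid [ 0.5306147  -0.05773212] len 0.19381122
cup ((0.5150752067565918, -0.12133094668388367), 0.02827547676861286)
cup ((0.47503915429115295, -0.016469232738018036), 0.02813498117029667)
cup ((0.6734930872917175, -0.0019857590086758137), 0.028645487502217293)
brass 69 yaw 20.872814 mid [ 0.5298461  -0.05586573] len 0.19070077
cup ((0.5164112448692322, -0.12463732063770294), 0.030594930052757263)
cup ((0.47429001331329346, -0.018767835572361946), 0.03154765069484711)
cup ((0.672806978225708, -0.005262632854282856), 0.03137730062007904)
```

```bash
python3 -m jog '[[1,0.07,0.1,1,0],[1,0,0,1,0],[1,0,0,1,0],[1,0,0,1,0],[1,0,0,1,0],[1,0,0,1,0],[1,0,0,1,0],[1,0,0,1,0],[1,0,0,1,0],[1,0,0,0.6,0],[1,0,0,0.45,0],[1,0,0,0,0]]' 15
python3 -m jog '[[0.4,0,0,0,0],[0.4,0,0,0,0],[0.4,0,0,0,0],[0.4,0,0,0,0],[0.4,0,0,0,0],[0.4,0,0,0,0],[0.4,0,0,0,0]]' 15
python3 - <<'E'
from h import *
go(.5155,-.1225,.038); print(env.get_obs()["grasp_force"],env.get_obs()["grip_width"])
E
```

```text
time_s: 3.1
tool_pos: [0.5142, -0.1243, 0.0368]
tool_rot: [-179.9, 0.2, 20.6]
force: [-1.2, -0.8, 0.0]
grip_width: 0.0867
grasp_force: 0.0
time_s: 3.68
tool_pos: [0.5161, -0.124, 0.0391]
tool_rot: [180.0, -0.0, 20.6]
force: [-0.3, 1.4, 3.0]
grip_width: 0.0558
grasp_force: 15.0
shares x,y: [-0.   -0.08] z: 0.05 yaw [ 1.7997e+02 -3.0000e-02  2.0620e+01] q [ 35.  17. -27. 111.  10.  54. -66.] F [-0.3  1.4  3. ]
14.977155163672293 0.0557880609213464
```

```bash
python3 -m jog '[[0.4,0,0,-0.5,0],[0.4,0,0,-1,0],[0.4,0,0,-1,0],[0.4,0.3,0,-0.5,0],[0.4,1,0,0,0],[0.4,1,0,0,0],[0.4,1,0,0,0],[0.4,1,-0.15,0,0],[0.4,1,0,0,0],[0.4,1,0,0,0],[0.4,0.5,0,0,0],[0.4,0,0,0,0]]'
python3 - <<'E'
from h import *
go(.6429,-.0731,.050)
p=env.get_obs()["tool_pos"]
for n in("top","scene"):
    c=read_camera(n);h=cv2.cvtColor(c["color"],cv2.COLOR_RGB2HSV)
    m=(h[...,0]>45)&(h[...,0]<75)&(h[...,1]>30)
    u,v=proj(c,[p[0],p[1],p[2]+.015])[0]
    mm=np.zeros(m.shape,bool);mm[int(v)-25:int(v)+25,int(u)-25:int(u)+25]=1
    cs=blobs(m&mm,20)
    print(n,(u,v),[(cv2.boundingRect(k),ray(c,k.reshape(-1,2).mean(0),p[2]+.0).round(4)) for k in cs])
    I=cv2.resize(c["color"][int(v)-60:int(v)+60,int(u)-80:int(u)+80],(640,480),interpolation=2)
    if n=="scene": cv2.imwrite("pics/a1.png",I[...,::-1])
E
```

```text
time_s: 4.68
tool_pos: [0.6437, -0.0714, 0.0983]
tool_rot: [-179.9, -0.1, 20.7]
force: [-0.4, 0.1, -1.7]
grip_width: 0.0559
grasp_force: 15.0
shares x,y: [-0.07  0.07] z: 2.41 yaw [-1.7993e+02 -8.0000e-02  2.0730e+01] q [ 26.  26. -28.  92.  13.  65. -75.] F [-0.4  0.1 -1.7]
top (np.float64(329.4452951424832), np.float64(175.37107094839487)) []
scene (np.float64(321.10271660041553), np.float64(210.85027194891748)) [((336, 220, 10, 15), array([[ 0.6963, -0.0189,  0.0983]])), ((313, 207, 19, 21), array([[ 0.6535, -0.0674,  0.0983]]))]
```

View pics/a1.png

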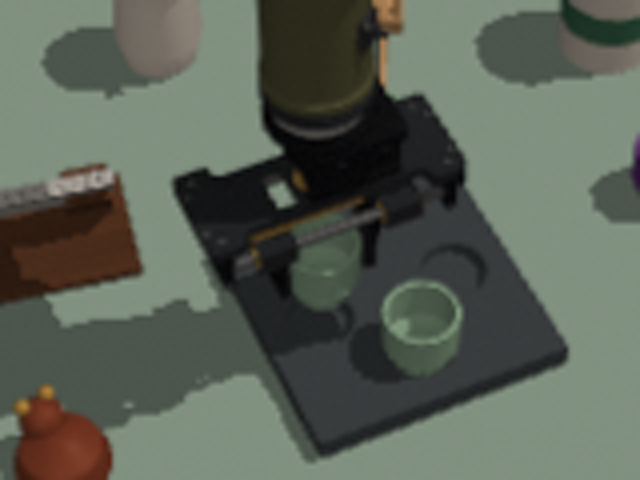

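The cup hangs upright at about (325,265) in the crop, over its pocket. I lower it gently and release.

```bash
python3 -m jog '[[0.4,-0.06,0.07,0.5,0],[0.4,0,0,0.5,0],[0.4,0,0,0.5,0],[0.4,0,0,0.4,0],[0.4,0,0,0.2,0],[0.4,0,0,0.15,0],[0.4,0,0,0.08,0],[0.4,0,0,0,0],[0.4,0,0,0,0]]'
python3 -m jog '[[0.7,0,0,0,0],[0.7,0,0,0,0],[0.8,0,0,0,0],[0.8,0,0,0,0],[0.8,0,0,-0.5,0],[0.8,0,0,-1,0],[0.8,0,0,-1,0],[0.8,0,0,-1,0],[0.8,-0.5,0,-1,0],[0.8,-1,0,0,0],[0.8,-1,0,0,0],[0.8,-1,0,0,0]]'
python3 - <<'E'
from h import *
go(.4747,-.0175,.039)
c=read_camera("scene");h=cv2.cvtColor(c["color"],cv2.COLOR_RGB2HSV);w=pts(c)
m=(h[...,0]>45)&(h[...,0]<75)&(h[...,1]>30)&(np.hypot(w[...,0]-.643,w[...,1]+.073)<.05)&(w[...,2]>.058)
print(cv2.minEnclosingCircle(w[m][:,:2].astype(np.float32)),np.percentile(w[m][:,2],[50,95]))
E
```

```text
time_s: 5.53
tool_pos: [0.6417, -0.075, 0.0523]
tool_rot: [180.0, -0.0, 20.6]
force: [0.3, -0.2, -0.6]
grip_width: 0.0559
grasp_force: 15.0
time_s: 6.53
tool_pos: [0.5757, -0.0997, 0.1434]
tool_rot: [179.9, -0.1, 20.6]
force: [0.2, -0.3, 0.2]
grip_width: 0.0698
grasp_force: 0.0
shares x,y: [-3.28 -5.63] z: 5.22 yaw [ 1.7994e+02 -8.0000e-02  2.0640e+01] q [ 32.  16. -29.  99.   9.  67. -69.] F [ 0.2 -0.3  0.2]
((0.6360295414924622, -0.06130862981081009), 0.044423602521419525) [0.06437567 0.07035616]
```

```bash
python3 -m jog '[[1,-0.6,-1,0,0],[1,-0.6,-1,0,0],[1,-0.6,-1,0,0],[1,-0.6,-1,0,0],[1,-0.6,-1,0,0],[1,-0.28,-0.63,0,0],[1,0,0,0.6,0],[1,0,0,1,0],[1,0,0,1,0],[1,0,0,1,0],[1,0,0,1,0],[1,0,0,0.6,0]]'
python3 - <<'E'
from h import *
go(.4747,-.0175,.039)
for n in("top","scene"):
    c=read_camera(n);h=cv2.cvtColor(c["color"],cv2.COLOR_RGB2HSV);w=pts(c)
    m=(h[...,0]>45)&(h[...,0]<75)&(h[...,1]>30)&(np.hypot(w[...,0]-.643,w[...,1]+.073)<.05)&(w[...,2]>.058)&(w[...,2]<.075)
    if m.sum()>9:
        q=w[m]; t=(q[:,:2]-[.6235,-.0217])@np.array([[.9354,-.3535],[.3535,.9354]])
        k=max(blobs(m,5),key=cv2.contourArea); 
        print(n,m.sum(),cv2.minEnclosingCircle(t[abs(t[:,1]+.055)<.04].astype(np.float32)),np.percentile(q[:,2],[5,50,95]))
E
```

```text
time_s: 7.58
tool_pos: [0.4744, -0.0174, 0.0367]
tool_rot: [-180.0, 0.1, 20.6]
force: [-0.1, -0.0, -0.2]
grip_width: 0.0874
grasp_force: 0.0
shares x,y: [0.01 0.01] z: -0.12 yaw [-1.7997e+02  6.0000e-02  2.0600e+01] q [ 29.  12. -32. 119.   8.  52. -77.] F [-0.1 -0.  -0.2]
top 116 ((-0.002063556807115674, -0.05489153042435646), 0.02841484546661377) [0.06283606 0.06755325 0.07088101]
scene 118 ((-0.0018004709854722023, -0.059238679707050323), 0.03123416379094124) [0.05887649 0.06460106 0.06937859]
```

```bash
python3 -m jog '[[0.4,0,0,0,0],[0.4,0,0,0,0],[0.4,0,0,0,0],[0.4,0,0,0,0],[0.4,0,0,0,0],[0.4,0,0,0,0],[0.4,0,0,0,0]]' 15
python3 -m jog '[[0.4,0,0,-0.5,0],[0.4,0,0,-1,0],[0.4,0,0,-1,0],[0.4,0.4,0,-0.5,0],[0.4,1,0,0,0],[0.4,1,0,0,0],[0.4,1,0,0,0],[0.4,1,0.05,0,0],[0.4,1,0,0,0],[0.4,1,0,0,0],[0.4,0.5,0,0,0],[0.4,0,0,0,0]]'
python3 - <<'E'
from h import *
go(.6051,.0300,.051)
E
```

```text
time_s: 8.27
tool_pos: [0.4752, -0.0175, 0.0384]
tool_rot: [180.0, -0.0, 20.6]
force: [-0.2, -0.9, 2.7]
grip_width: 0.0551
grasp_force: 14.9
time_s: 9.27
tool_pos: [0.6057, 0.0316, 0.0981]
tool_rot: [-179.9, -0.1, 20.7]
force: [-0.4, -0.8, -1.4]
grip_width: 0.0553
grasp_force: 14.9
shares x,y: [-0.06  0.06] z: 2.36 yaw [-1.7993e+02 -7.0000e-02  2.0680e+01] q [ 21.  23. -33.  98.  13.  63. -85.] F [-0.4 -0.8 -1.4]
```

```bash
python3 -m jog '[[0.4,-0.06,0.06,0.5,0],[0.4,0,0,0.5,0],[0.4,0,0,0.5,0],[0.4,0,0,0.4,0],[0.4,0,0,0.25,0],[0.4,0,0,0.15,0],[0.4,0,0,0.12,0],[0.4,0,0,0,0],[0.4,0,0,0,0]]'
python3 -m jog '[[0.7,0,0,0,0],[0.7,0,0,0,0],[0.8,0,0,0,0],[0.8,0,0,0,0],[0.8,0,0,-0.5,0],[0.8,0,0,-1,0],[0.8,0,0,-1,0],[0.8,0,0,-1,0],[0.8,0,0,-1,0],[0.8,0,0,-1,0],[0.8,0,0,-1,0],[0.8,0,0,-1,0]]'
python3 -m jog '[[0.8,-1,1,0,0],[0.8,-1,1,0,0],[0.8,-1,1,0,0],[0.8,-1,1,0,0],[0.8,-1,1,0,0],[0.8,0,1,0,0],[0.8,0,1,0,0],[0.8,0,1,0,0],[0.8,0,1,0,0],[0.8,0,1,0,0],[0.8,0,0,0,0]]'
python3 - <<'E'
from h import *
go(.546,-.312,.072)
for n in("top","scene"):
    c=read_camera(n);h=cv2.cvtColor(c["color"],cv2.COLOR_RGB2HSV);w=pts(c)
    for ty in(-.055,.055):
        t=(w[...,:2]-[.6235,-.0217])@np.array([[.9354,-.3535],[.3535,.9354]])
        m=(h[...,0]>45)&(h[...,0]<75)&(h[...,1]>30)&(np.hypot(t[...,0],t[...,1]-ty)<.04)&(w[...,2]>.058)&(w[...,2]<.075)
        if m.sum()>9: print(n,m.sum(),cv2.minEnclosingCircle(t[m].astype(np.float32)),np.percentile(w[m][:,2],[5,50,95]).round(3))
E
```

```text
time_s: 10.02
tool_pos: [0.6037, 0.0287, 0.0504]
tool_rot: [180.0, -0.0, 20.6]
force: [-2.5, -0.5, 4.0]
grip_width: 0.0551
grasp_force: 14.9
time_s: 11.02
tool_pos: [0.6037, 0.0289, 0.2014]
tool_rot: [180.0, -0.0, 20.6]
force: [0.1, 0.4, -0.1]
grip_width: 0.0695
grasp_force: 0.0
time_s: 11.93
tool_pos: [0.5813, -0.1989, 0.1997]
tool_rot: [179.9, -0.0, 20.3]
force: [-0.3, -1.2, 0.2]
grip_width: 0.0698
grasp_force: 0.0
shares x,y: [-3.62  4.69] z: 6.38 yaw [ 1.7986e+02 -1.0000e-02  2.0300e+01] q [ 38.  17. -27.  91.   8.  74. -59.] F [-0.3 -1.2  0.2]
top 117 ((-0.0016119984211400151, -0.05440915748476982), 0.028579186648130417) [0.062 0.067 0.071]
top 115 ((-0.0006302552646957338, 0.05495157837867737), 0.028739672154188156) [0.062 0.067 0.07 ]
scene 120 ((-0.0010108361020684242, -0.05791613832116127), 0.030293691903352737) [0.059 0.064 0.07 ]
scene 122 ((0.0003546109364833683, 0.05394461378455162), 0.029945243149995804) [0.059 0.064 0.07 ]
```

```bash
python3 -m jog '[[0.6,-0.72,0.94,0,0],[0.6,-0.72,0.94,0,0],[0.6,-0.72,0.94,0,0],[0.6,-0.72,0.94,0,0],[0.6,-0.72,0.94,0,0],[0.6,0,0,0,0.158],[0.6,0,0,0,0.158],[0.6,0,0,0,0.158],[0.6,0,0,0,0.158],[0.6,0,0,0,0.158],[0.6,0,0,0,0.158],[0.6,0,0,0,0.158]]'
python3 -m jog '[[0.6,0,0,0,0.158],[0.6,0,0,0,0.158],[0.6,0,0,0,0.158],[0.6,0,0,0,0.158],[0.6,0,0,0,0.158],[0.6,0,0,0,0.158],[0.6,0,0,0,0.158],[0.6,0,0,0,0]]'
python3 - <<'E'
from h import *
import pickle
for c in pickle.load(open("c0.pkl","rb")):
    h=cv2.cvtColor(c["color"],cv2.COLOR_RGB2HSV);w=pts(c)
    m=(abs(w[...,0]-.54)<.08)&(abs(w[...,1]+.31)<.12)&(h[...,1]<60)
    for lo,hi in((.06,.066),(.066,.072),(.072,.085)):
        s=m&(w[...,2]>lo)&(w[...,2]<hi);q=w[s];e=np.array([.983,.184])
        l=cv2.fitLine(q[:,:2].astype(np.float32),cv2.DIST_HUBER,0,.01,.01).ravel();d=l[:2]*np.sign(l[0]);t=(q[:,:2]-l[2:])@d
        print(lo,len(q),"yaw",np.degrees(np.arctan2(d[0],-d[1])).round(2),"mid",(l[2:]+d*(t.min()+t.max())/2).round(4),"len",np.ptp(t).round(3),"z",q[:,2].mean().round(4))
    s=m&(w[...,2]>.03)&(h[...,1]<60);q=w[s];n=np.linalg.svd(q-q.mean(0),full_matrices=False)[2][2];print("plane normal",n.round(3),q.mean(0).round(4))
go(.546,-.312,.072)
E
```

```text
time_s: 13.03
tool_pos: [0.5469, -0.305, 0.2]
tool_rot: [-179.9, -0.0, -29.4]
force: [-0.8, -0.1, 0.6]
grip_width: 0.0523
grasp_force: 0.0
time_s: 13.7
tool_pos: [0.5468, -0.3052, 0.2]
tool_rot: [-180.0, 0.0, -79.0]
force: [0.1, -0.2, -0.2]
grip_width: 0.0523
grasp_force: 0.0
0.06 105 yaw 10.92 mid [ 0.5387 -0.3119] len 0.178 z 0.063
0.066 208 yaw 12.0 mid [ 0.5469 -0.3114] len 0.18 z 0.0697
0.072 222 yaw 10.47 mid [ 0.548  -0.3114] len 0.179 z 0.0747
plane normal [-0.795 -0.152  0.587] [ 0.5396 -0.3119  0.0614]
0.06 31 yaw 10.93 mid [ 0.5516 -0.3118] len 0.154 z 0.0634
0.066 118 yaw 11.0 mid [ 0.5515 -0.3114] len 0.177 z 0.0696
0.072 118 yaw 9.83 mid [ 0.5511 -0.3145] len 0.175 z 0.0745
plane normal [ 0.892  0.178 -0.417] [ 0.5491 -0.3139  0.0656]
shares x,y: [0.33 0.1 ] z: 6.4 yaw [-1.7996e+02  2.0000e-02 -7.8970e+01] q [  35.   17.  -10.   90.    3.   74. -145.] F [ 0.1 -0.2 -0.2]
```

```bash
python3 -m jog '[[0.6,0,0,0,-0.159],[0.6,0,0,0,-0.159],[0.6,0,0,0,-0.159],[0.6,0,0,0,-0.159],[0.6,0,0,0,-0.159],[0.6,0,0,0,-0.159],[0.6,0,0,0,-0.159],[0.6,0,0,0,-0.159],[0.6,0,0,0,-0.159],[0.6,0,0,0,-0.159],[0.6,0,0,0,-0.159],[0.6,0,0,0,-0.159]]'
python3 -m jog '[[0.6,0,0,0,-0.159],[0.6,0,0,0,-0.159],[0.6,0,0,0,-0.159],[0.6,0,0,0,-0.159],[0.6,0,0,0,-0.159],[0.6,0,0,0,-0.159],[0.6,0,0,0,-0.159],[0.6,0,0,0,-0.159],[0.6,0,0,0,-0.159],[0.6,0,0,0,-0.159],[0.6,0,0,0,-0.159],[0.6,0,0,0,-0.159]]'
python3 -m jog '[[0.6,0,0,0,-0.159],[0.6,0,0,0,-0.03],[0.6,0,0,0,0]]'
python3 - <<'E'
from h import *
go(.5455,-.312,.072)
E
```

```text
time_s: 14.7
tool_pos: [0.5466, -0.3057, 0.1999]
tool_rot: [-180.0, -0.0, 7.6]
force: [0.4, -0.2, -0.2]
grip_width: 0.0521
grasp_force: 0.0
time_s: 15.7
tool_pos: [0.5466, -0.3057, 0.2]
tool_rot: [180.0, -0.0, 93.5]
force: [0.0, -0.1, -0.4]
grip_width: 0.0521
grasp_force: 0.0
time_s: 15.95
tool_pos: [0.5464, -0.3062, 0.1998]
tool_rot: [180.0, -0.0, 101.4]
force: [0.5, -0.3, -0.6]
grip_width: 0.0523
grasp_force: 0.0
shares x,y: [-0.28 -0.1 ] z: 6.39 yaw [ 1.7998e+02 -1.0000e-02  1.0138e+02] q [ 55.  20. -35.  89.  12.  75.  30.] F [ 0.5 -0.3 -0.6]
```

Next I correct the position, go down in two stages and close gently.

```bash
python3 -m jog '[[0.6,-0.28,-0.1,0.5,0.014],[0.6,0,0,1,0],[0.6,0,0,1,0],[0.6,0,0,1,0],[0.6,0,0,1,0],[0.6,0,0,1,0],[0.6,0,0,0.6,0],[0.6,0,0,0.3,0],[0.6,0,0,0,0],[0.6,0,0,0,0]]' 12
python3 -m jog '[[0.1,0,0,0,0],[0.1,0,0,0,0],[0.1,0,0,0,0],[0.1,0,0,0,0],[0.1,0,0,0,0],[0.1,0,0,0,0]]' 12
python3 - <<'E'
from h import *
go(.5455,-.312,.072)
for n in("scene",):
    c=read_camera(n);u,v=proj(c,[.5455,-.312,.06])[0].astype(int)
    cv2.imwrite("pics/b1.png",cv2.resize(c["color"][v-50:v+50,u-65:u+65],(650,500),interpolation=2)[...,::-1])
E
```

```text
time_s: 16.78
tool_pos: [0.5457, -0.3131, 0.072]
tool_rot: [180.0, 0.0, 100.6]
force: [-0.1, 0.1, 0.2]
grip_width: 0.0522
grasp_force: 0.0
time_s: 17.28
tool_pos: [0.5441, -0.3133, 0.0717]
tool_rot: [-179.9, 0.0, 100.6]
force: [-1.2, -0.0, 5.3]
grip_width: 0.0213
grasp_force: 11.7
shares x,y: [0.05 0.08] z: -0.02 yaw [-179.86    0.    100.64] q [ 54.  27. -33.  96.  16.  62.  26.] F [-1.2 -0.   5.3]
```

View pics/b1.png

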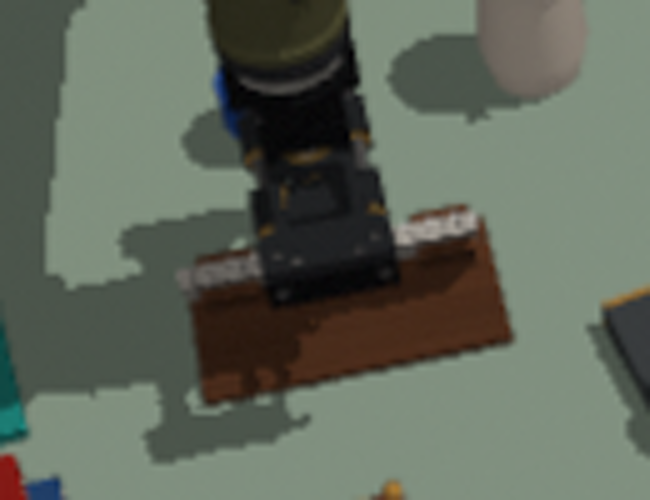

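The gripper sits over the middle of the bar, and its ends show either side at (220,270) and (435,230). I draw it out along its own z.

```bash
python3 -m jog '[[0,0,0.1,-0.17,0],[0,0,0.2,-0.35,0],[0,0,0.2,-0.35,0],[0,0,0.2,-0.35,0],[0,0,0.2,-0.35,0],[0,0,0,0,0]]' 16
python3 -m jog '[[0,0,0.25,-0.43,0],[0,0,0.25,-0.43,0],[0,0,0.25,-0.43,0],[0,0,0.25,-0.43,0],[0,0,0,0,0]]'
python3 -m jog '[[0,0,0,-0.6,0],[0,0,0,-1,0],[0,0,0,-1,0],[0,0,0,-1,0],[0,0,0,0,0],[0,0,0,0,0]]'
python3 - <<'E'
from h import *
go(.5455,-.312,.072)
c=read_camera("scene");u,v=proj(c,env.get_obs()["tool_pos"])[0].astype(int)
cv2.imwrite("pics/b2.png",cv2.resize(c["color"][v-50:v+60,u-65:u+65],(650,550),interpolation=2)[...,::-1])
w=pts(c);h=cv2.cvtColor(c["color"],cv2.COLOR_RGB2HSV);o=env.get_obs();p=o["tool_pos"];R=rot(o["tool_rot"][2])
t=(w[...,:2]-p[:2])@R.T;z=w[...,2]-p[2]
for s in(-1,1):
    m=(s*t[...,0]>.035)&(abs(t[...,0])<.1)&(abs(t[...,1])<.04)&(abs(z)<.06)
    print("side",s,m.sum())
    for a in np.arange(-.05,.03,.01):
        k=m&(z>=a)&(z<a+.01)
        if k.sum()>4: print(round(a,3),k.sum(),"y mm",(np.median(t[k][:,1])*1000).round(1),"x range",(t[k][:,0].min()*1000).round(),(t[k][:,0].max()*1000).round())
E
```

```text
time_s: 17.83
tool_pos: [0.5631, -0.31, 0.1035]
tool_rot: [-180.0, 0.0, 100.6]
force: [-0.4, -0.7, 1.3]
grip_width: 0.0149
grasp_force: 14.4
time_s: 18.25
tool_pos: [0.5857, -0.3052, 0.1402]
tool_rot: [179.7, 0.1, 100.7]
force: [0.9, -0.3, -2.4]
grip_width: 0.0117
grasp_force: 16.0
time_s: 18.75
tool_pos: [0.5831, -0.3061, 0.2106]
tool_rot: [179.9, 0.1, 100.7]
force: [-0.2, -0.1, -4.1]
grip_width: 0.0119
grasp_force: 16.0
shares x,y: [ 0.06 -1.9 ] z: 6.93 yaw [1.7991e+02 1.0000e-01 1.0066e+02] q [ 51.  24. -35.  83.  14.  77.  27.] F [-0.2 -0.1 -4.1]
side -1 281
-0.05 49 y mm 7.0 x range -91.0 -35.0
-0.04 47 y mm 7.6 x range -92.0 -37.0
-0.03 40 y mm 7.0 x range -90.0 -43.0
-0.02 46 y mm 8.0 x range -91.0 -45.0
-0.01 80 y mm 3.6 x range -92.0 -44.0
side 1 274
-0.05 43 y mm 7.5 x range 35.0 86.0
-0.04 48 y mm 7.2 x range 36.0 88.0
-0.03 41 y mm 7.0 x range 40.0 88.0
-0.02 42 y mm 7.8 x range 39.0 86.0
-0.01 85 y mm 4.8 x range 39.0 88.0
```

View pics/b2.png

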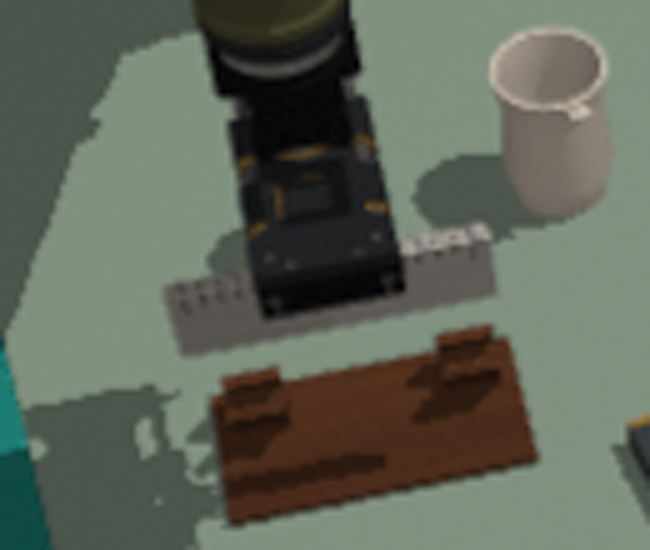

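The bar hangs upright and flat in the pads, and the rack is empty. Now I carry it to the front of the brass edge.

```bash
python3 -m jog '[[0,0,0,0,-0.075],[0,0,0,0,-0.075],[0,0,0,0,-0.075],[0,0,0,0,0]]'
cat > tray.py <<'E'
from h import *
C=np.array([.6235,-.0217]);A=np.radians(20.7);Rt=np.array([[np.cos(A),np.sin(A)],[-np.sin(A),np.cos(A)]])
def tp(x,y): return C+np.array([x,y])@Rt
E
python3 - <<'E'
from tray import *
go(*tp(-.117,.002),.08)
c=read_camera("scene");w=pts(c);o=env.get_obs();p=o["tool_pos"];R=rot(o["tool_rot"][2])
t=(w[...,:2]-p[:2])@R.T;z=w[...,2]-p[2]
m=(abs(t[...,0])>.045)&(abs(t[...,0])<.085)&(abs(t[...,1])<.03)&(abs(z)<.08)
q=np.c_[t[m],z[m]]*1000
top=q[abs(q[:,1])<4];print("top z",np.percentile(top[:,2],[5,50,95]));f=q[q[:,1]>5];print("face z",np.percentile(f[:,2],[0.5,2,98]),"y",np.median(f[:,1]))
m=(abs(t[...,0])>.045)&(abs(t[...,0])<.12)&(abs(t[...,1])<.02)&(abs(z)<.05);print("x",t[m][:,0].min(),t[m][:,0].max())
E
```

```text
time_s: 19.13
tool_pos: [0.5814, -0.3056, 0.207]
tool_rot: [-179.9, -0.2, 110.9]
force: [-0.2, -0.2, -3.9]
grip_width: 0.0122
grasp_force: 16.0
shares x,y: [12.63  1.17] z: 6.35 yaw [-1.7986e+02 -1.6000e-01  1.1087e+02] q [ 53.  24. -36.  83.  14.  77.  36.] F [-0.2 -0.2 -3.9]
top z [-52.51959586  -8.58073076  -2.64941146]
face z [-54.37034587 -52.80731831  -2.06721646] y 6.973184539922308
x -0.09104979681071697 0.08850378666354028
```

```bash
python3 -m jog '[[0,0.6,0.09,0,0],[0,1,0.09,0,0],[0,1,0.09,0,0],[0,1,0.09,0,0],[0,1,0.09,0,0],[0,1,0.09,0,0],[0,1,0.09,0,0],[0,1,0.09,0,0],[0,1,0.09,0,0],[0,1,0.09,0,0],[0,1,0.09,0,0],[0,1,0.09,0,0]]'
python3 -m jog '[[0,0.7,0.09,0,0],[0,0.3,0,0,0.005],[0,0,0,0.5,0],[0,0,0,1,0],[0,0,0,1,0],[0,0,0,1,0],[0,0,0,1,0],[0,0,0,1,0],[0,0,0,0.7,0],[0,0,0,0.4,0],[0,0,0,0,0],[0,0,0,0,0]]'
python3 - <<'E'
from tray import *
go(*tp(-.106,.002),.0525)
o=env.get_obs();print(o["tool_pos"],Rt@(o["tool_pos"][:2]-C))
for n in("top","scene"):
    c=read_camera(n);w=pts(c);p=o["tool_pos"];R=rot(o["tool_rot"][2])
    t=(w[...,:2]-p[:2])@R.T;z=w[...,2]
    m=(abs(t[...,0])>.045)&(abs(t[...,0])<.12)&(abs(t[...,1])<.009)&(z>.03)&(z<.085)
    print(n,m.sum(),"x",t[m][:,0].min(),t[m][:,0].max(),"z",np.percentile(z[m],[5,50,95]))
u,v=proj(c,[p[0],p[1],.03])[0].astype(int)
cv2.imwrite("pics/c1.png",cv2.resize(c["color"][v-45:v+65,u-65:u+65],(650,550),interpolation=2)[...,::-1])
E
```

```text
time_s: 20.18
tool_pos: [0.5197, -0.0793, 0.2092]
tool_rot: [-180.0, 0.0, 110.8]
force: [-0.1, -0.0, -3.1]
grip_width: 0.0119
grasp_force: 16.0
time_s: 21.18
tool_pos: [0.5151, -0.0626, 0.077]
tool_rot: [-180.0, -0.0, 110.5]
force: [0.4, 0.1, -2.9]
grip_width: 0.012
grasp_force: 16.0
shares x,y: [0.1  0.49] z: 1.23 yaw [-1.7998e+02 -3.0000e-02  1.1051e+02] q [ 43.  16. -43. 111.  13.  58.  15.] F [ 0.4  0.1 -2.9]
[ 0.51510555 -0.06258989  0.07702167] [-1.15850485e-01  6.45090448e-05]
top 98 x -0.08836299390062553 0.09025741399209646 z [0.04349878 0.07266375 0.07698295]
scene 173 x -0.09241860087757242 0.08801658820396145 z [0.03412054 0.06281621 0.07598067]
```

View pics/c1.png

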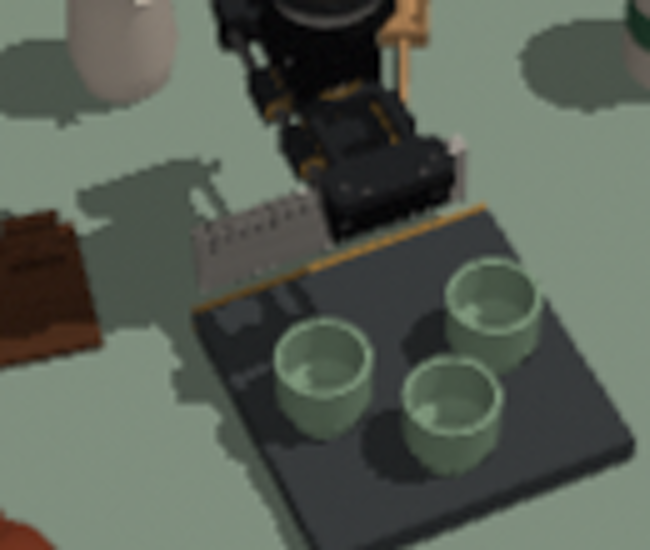

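The bar is parallel to the brass line, about 4 mm short of it, and the cups are seated. Next I lower to the table, then push towards the edge until I feel contact.

```bash
python3 -m jog '[[0,0.1,0,0.4,-0.004],[0,0,0,0.4,0],[0,0,0,0.2,0],[0,0,0,0.1,0],[0,0,0,0.05,0],[0,0,0,0,0],[0,0,0,0,0]]'
python3 -m jog '[[0,0,0.1,0,0],[0,0,0.1,0,0],[0,0,0.1,0,0],[0,0,0,0,0],[0,0,0,0,0]]'
python3 -m jog '[[0,0,0.08,0,0],[0,0,0.08,0,0],[0,0,0,0,0],[0,0,0,0,0]]'
python3 - <<'E'
from tray import *
o=env.get_obs();p=o["tool_pos"];print(p,Rt@(p[:2]-C),"F tray",Rt@o["force"][:2],o["force"],o["tool_rot"])
E
```

```text
time_s: 21.87
tool_pos: [0.5146, -0.0602, 0.0544]
tool_rot: [180.0, 0.0, 110.7]
force: [0.0, 0.5, -2.7]
grip_width: 0.012
grasp_force: 16.0
time_s: 22.28
tool_pos: [0.5202, -0.0578, 0.0544]
tool_rot: [180.0, 0.0, 110.8]
force: [0.2, 0.2, -2.1]
grip_width: 0.0119
grasp_force: 16.0
time_s: 22.62
tool_pos: [0.5212, -0.0575, 0.0542]
tool_rot: [-179.7, -0.0, 110.7]
force: [-6.3, -0.7, 3.4]
grip_width: 0.0119
grasp_force: 16.0
[ 0.52123542 -0.05747966  0.05424753] [-0.10831     0.00267809] F tray [-6.1390847  1.5209081] [-6.28037289 -0.74728761  3.41766694] [-1.79740616e+02 -1.16618823e-02  1.10730085e+02]
```

```bash
python3 -m jog '[[0,0,-0.04,0.05,0],[0,0,0,0.05,0],[0,0,0,0,0],[0,0,0,0,0]]'
python3 - <<'E'
from tray import *
o=env.get_obs();p=o["tool_pos"];print(p,Rt@(p[:2]-C),"F tray",Rt@o["force"][:2],o["force"])
c=read_camera("scene");w=pts(c);t=(w[...,:2]-C)@Rt.T;z=w[...,2]
m=(abs(t[...,0]+.108)<.012)&(abs(t[...,1])<.095)&(abs(t[...,1])>.045)&(z>.03)&(z<.075);print(m.sum(),np.percentile(z[m],[50,80,95]),t[m][:,1].min(),t[m][:,1].max())
E
```

```text
time_s: 22.95
tool_pos: [0.5212, -0.0575, 0.0541]
tool_rot: [-179.8, 0.1, 110.7]
force: [-8.9, -0.0, 16.8]
grip_width: 0.0118
grasp_force: 16.0
[ 0.5212424  -0.05751605  0.05411062] [-0.10831633  0.00264158] F tray [-8.32462497  3.09751247] [-8.88211347 -0.04499596 16.76976016]
120 [0.04602244 0.04989413 0.05221615] -0.08940925681407927 0.09088905904453785
```

The bar is firmly on the table and against the brass. I ease off the pressure, release and rise.

```bash
python3 -m jog '[[0,0,-0.03,-0.1,0],[0,0,0,0,0],[0.12,0,0,0,0],[0.2,0,0,0,0],[0.3,0,0,0,0],[0.4,0,0,0,0],[0.4,0,0,0,0],[0.4,0,0,0,0]]' 5
python3 -m jog '[[0.4,0,0,-0.3,0],[0.4,0,0,-0.6,0],[0.4,0,0,-1,0],[0.4,0,0,-1,0],[0.4,0,0,-1,0],[0.4,0,0,-1,0],[0.4,0,0,-1,0],[0.4,0,0,-1,0],[0.4,0,-1,0,0],[0.4,0,-1,0,0],[0.4,0,-1,0,0],[0.4,0,0,0,0]]'
python3 - <<'E'
from tray import *
for n in("top","scene"):
    c=read_camera(n);w=pts(c);t=(w[...,:2]-C)@Rt.T;z=w[...,2];h=cv2.cvtColor(c["color"],cv2.COLOR_RGB2HSV)
    m=(abs(t[...,0]+.108)<.03)&(abs(t[...,1])<.11)&(z>.047)&(z<.062)
    q=t[m];
    if len(q)>20:
        l=cv2.fitLine(q.astype(np.float32),cv2.DIST_HUBER,0,.01,.01).ravel()
        print(n,len(q),"x mid",q[:,0].mean(),"x range",np.percentile(q[:,0],[3,97]),"y",q[:,1].min(),q[:,1].max(),"angle",np.degrees(np.arctan2(l[0],l[1])))
    if n=="scene":
        u,v=proj(c,[*C,.02])[0].astype(int); cv2.imwrite("pics/d1.png",cv2.resize(c["color"][v-65:v+55,u-70:u+70],(700,600),interpolation=2)[...,::-1])
E
```

```text
time_s: 23.67
tool_pos: [0.5221, -0.0572, 0.0545]
tool_rot: [180.0, 0.0, 110.8]
force: [-1.3, -1.1, -1.1]
grip_width: 0.0324
grasp_force: 0.0
time_s: 24.67
tool_pos: [0.463, -0.0802, 0.1932]
tool_rot: [-179.9, 0.1, 110.6]
force: [1.0, -0.2, 0.9]
grip_width: 0.0351
grasp_force: 0.0
top 94 x mid -0.1063154974547785 x range [-0.1125454  -0.10115228] y -0.08583881129282311 0.09288410418964885 angle 179.44554
scene 162 x mid -0.10569727552129472 x range [-0.11327018 -0.09839272] y -0.0891620535217606 0.09006099627054837 angle 0.026498629
```

View pics/d1.png

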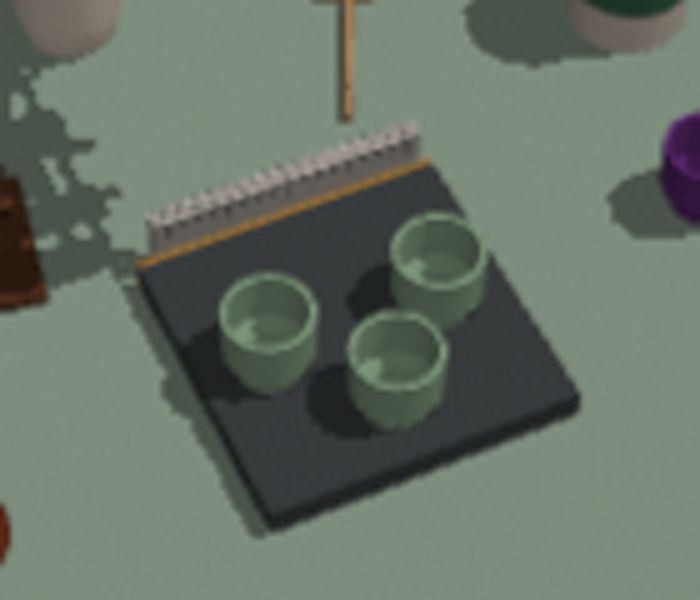

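The bar stands upright, flush and centred along the brass line from (150,235) to (420,150), with both cups in their pockets. I hand the job in.

```bash
python3 -c "
from cell import env
print(env.sign_off())"
```

```text
the job is handed in; nothing more can be done
None
```

I handed the job in at about 25 s of the 61 s allowed, with no verdict returned: both celadon cups sit in the empty pockets, and the straightedge stands upright, let go, flush along the brass edge and centred to within about 4 mm by the cameras.

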